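# Top up the roller magazine

## Robot

A 6-joint arm with a two-finger parallel gripper is mounted at the origin on a cart in front of the work surface, level with it; the furniture and walls round the work are solid. World frame = base frame: x ahead of the robot, y to its left, z up, the work surface at z = 0. Lengths are in m, angles in rad, forces in N, time in s.
With the tool pointing down it reaches from about 0.35 to 0.85 m from the base axis. Payload 8.1 kg.
Tool frame: the origin (TCP) lies on the mounting face of the last link; the fingertips stand 186 mm ahead of it and the grasp point (between the pads) lies 167 mm ahead of it (robot.finger_overhang is the distance from the TCP to the fingertips, in m); z points along the fingers, y is the line along which they close (so a half turn about z gives the same grasp; the last joint's range is limited). The gripper opens to 93 mm and grips with 3 to 60 N. Pads are 15 mm wide; open, the fingers measure 128 mm over their backs; the gripper's body (75 mm by 188 mm) begins 65 mm behind the grasp point.
Start: joints at [-1.223, 0.13, 1.488, -0, 1.523, -0.085], TCP at [0.252, -0.545, 0.405] pointing down, gripper open.
Joint ranges: [-2.96, 2.96], [-0.89, 2.26], [0.02, 2.5], [-1.34, 4.48], [0, 2.73], [-2.66, 2.66]. Speed limits (rad/s): [2.39, 2.39, 2.79, 3.14, 3.14, 3.14].

## Interface

Orientations are given as a rotation vector (axis times angle).
In Python, from plant import readout, read_camera, get_calibration, job, robot gives the robot as it stands.
- The arm moves only by the shell command python3 -m handwheel 'ROWS' [FORCE]. ROWS is JSON, a list of rows, each a list of 5 numbers: the shift along the world's x, y, z in cm, then the turn about the world's z in rad, then the closure, from 0 (fully open) to 1 (shut). In form: [[tx, ty, tz, spin, gripper], ...]. A call has 1 to 10 rows; each row shifts and turns the commanded pose from where the row before left it; what a row does not reach is not made up. A row lasts 1/8 s, in which the tool goes at most 62.5 mm and 10.7 degrees, less where a joint would pass 70% of its speed; a pose out of reach is approached as far as the arm can. A call is refused whole if a number of a shift passes 6.25 or a number of a turn 0.188, either way. A call with a gripper value outside its range is refused whole. The fingers move at their own pace and stop on an object; FORCE is the grip in N (left out, the last holds). Time passes only in rows, so rows that do not move let the fingers close. It gives the time, the measured TCP pose, the force, the opening and the grip force at its end, in the units of the state.
- readout.read_state(): the state, without advancing time (a new reading comes with each control period).
- read_camera(name): name is "side" or "top"; returns the picture (420x560x3 uint8, red, green, blue); there is no depth.
- get_calibration(name): a dict with "fovy" (degrees; the focal length in pixels is half the picture's height over the tangent of half this angle, whatever the lens; pixels are square), "cx", "cy" (the principal point, pixels), "dist_coeffs" ([k1, k2, p1, p2, k3] as OpenCV has them; the pictures are not rectified), "pose" (4x4, takes a point from camera to world coordinates). Camera axes: x right, y down, z forward; pixel columns grow to the right and rows downward; lengths in m; the calibration is good to about 2 mm. A picture is of the moment at which its call begins. get_calibration takes no time and is no camera call.
- job.close_job(): hands the job in; it is judged then, once.
The state is a dict: "t": time; "q": joint angles; "dq": joint speeds; "joint_torque": joint torques, N m; "tool_pos": TCP position; "orientation": TCP orientation; "force": force on the tool from outside, world axes, zero at the start; "wrist_torque": the same for the moment, N m; "opening": finger opening in m; "gripper_force": force on a finger pad.
Only numpy, scipy, OpenCV 4.12 (cv2) and the standard library are available. Lean on these libraries where they do the work, as an engineer would, in place of code of your own. Each camera call takes 0.05 s, during which the arm holds its last target. There are 200 camera calls.

## Task

The sloping gravity magazine is one idler roller short: take the long-bodied roller out of the wooden rack, lay it across the V-stand, let go and take it afresh, so that you can lower it level into the magazine's open mouth. Set it down on the two rails before you let go, long spindle end over the wide rail and short end over the narrow one, so that it rolls down and queues up squarely behind the two already there; then tip the cover over so that it falls shut on the mouth. Leave the short roller standing in the rack, and the multimeter and black screwdriver where they lie.

Things in the scene. Friction and masses are not known exactly. Their poses are not given: they have to be found in the camera images.
- roller: Roller to load: grey plastic body, 40 mm diameter, 80 mm long, with steel spindle ends of 18 mm diameter, one 22 and one 48 mm long (150 mm overall); 0.18 to 0.31 kg. Origin: middle of the body, on the axis; +z along the axis towards the SHORT end. It starts upright in an end hole of the rack, long end down in the hole, body resting on the rack's top (origin 92 mm above the bench).
- roller_long_end (a point): Middle of the end face of the roller's LONG spindle end, 88 mm from its origin along -z.
- roller_short: Roller for another job, which stays in the rack: same spindle ends, body only 45 mm long (origin at the body's middle, 74.5 mm above the bench; its top is 119 mm up). It stands in the other end hole, 130 mm from the long roller; which stands where varies.
- rack: Light wooden block, 66 x 196 mm, 52 mm high, fixed to the bench, with three through holes of 20 mm in a row along its y axis at -65, 0 and +65 mm. Origin under its centre. The middle hole is empty.
- v_stand: V-stand, fixed: foot 70 x 150 x 10 mm with two steel V heads (90 degree Vs open upwards, 12 mm thick) at y = -52 and +52 mm, 92 mm apart inside; their tips are 67 mm above the bench, 24 mm either side of the axis. Origin under its centre. A roller lies in it along the stand's y axis, either way round: body between the heads, spindle ends in the Vs.
- v_axis (a point): Midway between the V heads, 59.7 mm above the bench: where the middle of a roller's body comes to lie (about 6 mm play along the stand's y either way).
- track: Magazine's sloping track, fixed. Origin midway between the cheeks, level with the rails' tops, 75 mm above the bench; +y straight downhill (10 degrees below level), x level across, z square to the rails. Steel rails 8 mm thick: wide one x = -78 to -36 mm, narrow one x = 60 to 78 mm, open between. Cheeks' inner faces at x = -78 and 78 mm. Hold-down strips over y = 0 to 76 mm, 33 mm up.
- mouth (a point): Where to set the roller's middle down: track frame (13, -70, 9) mm, +z (short end) towards the track's +x. The mouth is open at y = -140 to -10 mm; its cheeks stand 48 mm above the rails (end plate 16 mm), so a roller goes in only held level from above. Let go, it rolls downhill by itself to the roller before it. End play 3 mm; the wrong way round it rides up on the wide rail and jams.
- queue_end (a point): Where the middle of the loaded roller comes to rest, behind the other two: track frame (13, 16, 9) mm.
- roller_first: Roller already in the magazine, like the one to load, against the stop at the low end: origin at about y = 97 mm of the track.
- roller_second: Roller already in the magazine, behind the first: origin at about y = 56.5 mm of the track.
- cover (a joint): Hinge of the mouth's grey sheet cover (150 mm wide, 150 mm long, 3 mm thick, 0.16 kg). 0: shut, lying over the mouth parallel to the rails; grows as it opens towards the low end; upright at 1.40; rests open at 1.75, leaning 20 degrees past upright over the low end. The hinge is free: pushed back past upright the cover falls shut by itself.
- cover_hinge (a point): Middle of the cover's hinge line (along the track's x), at y = 0, z = 51.5 mm of the track frame.
- cover_edge (a point): Middle of the cover's free edge, 150 mm from the hinge line; along it a 24 mm lip is folded towards the mouth's side.
- multimeter: Bystander: yellow and black multimeter lying on its back, 145 x 75 x 43 mm.
- screwdriver: Bystander: screwdriver with a black handle, 211 mm long, 28 mm thick.

How it is judged:
On the way, in this order (a step that is already met when the one before it is completed fails the run):
1. the long-bodied roller lies level in both heads of the V-stand, let go (distance between roller and v_axis below 0.014 m and angle between the z axis of roller and the y axis of v_stand, either way round below 0.08 rad and contact force between the fingers and roller below 0.1 N and linear speed of roller below 0.02 m/s), for 0.2 s.
2. the roller is on the rails in the mouth of the magazine, long end over the wide rail, while still held in the fingers (y of roller in the frame of track between -0.13 and -0.015 m and z of roller in the frame of track below 0.015 m and x of roller_long_end in the frame of track below -0.06 m and angle between the z axis of roller and the x axis of track, either way round below 0.12 rad and contact force between the fingers and roller above 0.5 N), for 0.05 s.
At the end, for the whole second after the job is handed in: The long-bodied roller rests on both rails behind the other two (within 10 mm along the track, square within 0.08 rad, seated within 3.5 mm), long end over the wide rail; the other two are in place (10 mm); the cover is shut (under 0.05 rad); all let go (y of roller in the frame of track between 0.0062 and 0.0262 m and z of roller in the frame of track between 0.004 and 0.0125 m and x of roller_long_end in the frame of track below -0.06 m and angle between the z axis of roller and the x axis of track, either way round below 0.08 rad and linear speed of roller below 0.02 m/s and y of roller_first in the frame of track between 0.0868 and 0.1068 m and z of roller_first in the frame of track between 0.004 and 0.0125 m and y of roller_second in the frame of track between 0.0465 and 0.0665 m and z of roller_second in the frame of track between 0.004 and 0.0125 m and value of joint cover below 0.05 rad and contact force between the fingers and roller below 0.1 N); the robot touches nothing.
It fails at once if the short roller is taken or knocked out of its place in the rack (10 mm) (distance of roller_short from where it was at the start of the episode above 0.01 m).
It fails at once if a bystander (multimeter, screwdriver) is moved by more than 30 mm (distance of any of multimeter, screwdriver from where it was at the start of the episode above 0.03 m).
It also fails if it takes over 72 s, if anything falls off the work surface, if the arm or the gripper's body presses on something with over 40 N, if the wrist force passes 120 N, or if a joint passes its speed limit or range.

## Working session

There is one attempt and no reset: what is moved stays moved. The work goes in short steps, Python scripts to look and compute and a shell command to move; the robot and the scene stay as the last step left them, time stands still between calls to the robot, and variables do not carry over. Pictures are saved under pics/ and viewed, at most 10 in all, crops included, and the job is handed in when it is done.

```bash
ls; mkdir -p pics; python3 - <<'E'
from plant import readout, read_camera, get_calibration
import cv2
for n in("side","top"):
    im=read_camera(n); cv2.imwrite(f"pics/{n}0.png",im[:,:,::-1]); c=get_calibration(n); print(n,c)
print(readout.read_state())
E
```

```text
pics
side {'fovy': 55.22837063938942, 'cx': 279.5128707719718, 'cy': 206.43457635180923, 'dist_coeffs': array([-0.06877518,  0.        ,  0.        ,  0.        ,  0.        ]), 'pose': array([[-0.99724494,  0.015549  , -0.07253104,  0.59208436],
       [ 0.0729873 ,  0.38024064, -0.92200321,  1.07604002],
       [ 0.01324302, -0.92475688, -0.38032793,  0.53825258],
       [ 0.        ,  0.        ,  0.        ,  1.        ]])}
top {'fovy': 47.26448132366361, 'cx': 273.5955907456722, 'cy': 205.99478443769718, 'dist_coeffs': array([-0.06319718,  0.        ,  0.        ,  0.        ,  0.        ]), 'pose': array([[ 0.00717137, -0.99746886,  0.07074204,  0.43627504],
       [-0.99979186, -0.00850334, -0.01854545,  0.01059661],
       [ 0.01910005, -0.07059432, -0.99732223,  1.50846915],
       [ 0.        ,  0.        ,  0.        ,  1.        ]])}
{'t': 0.1, 'q': array([-1.22339195e+00,  1.31079868e-01,  1.48916842e+00, -9.22592858e-06,
        1.52300012e+00, -8.54097828e-02]), 'dq': array([-0.0001524 , -0.00161309, -0.00360568,  0.0008286 , -0.00132992,
       -0.00054325]), 'joint_torque': array([ 1.91504070e-03, -5.61339390e+01, -4.93094766e+01,  7.71362381e-02,
        2.90601369e-02, -6.38388269e-05]), 'tool_pos': array([ 0.2515992 , -0.54447275,  0.40379662]), 'orientation': array([-3.06671345e+00, -6.74217207e-01,  3.53897381e-04]), 'force': array([ 0.16724196, -0.11168978,  0.39190083]), 'wrist_torque': array([-0.00282945, -0.02679539, -0.00552316]), 'gripper_force': 0.0, 'opening': 0.09300336781564092}
```

View pics/top0.png

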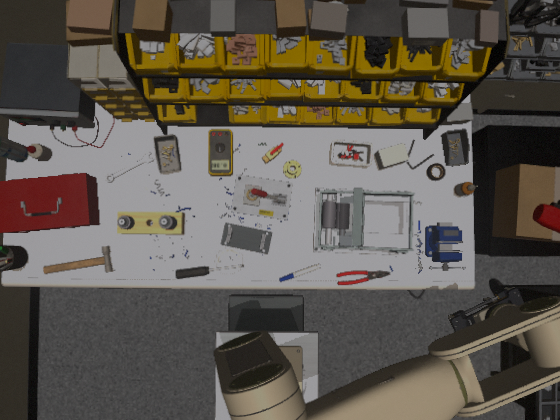

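View pics/side0.png

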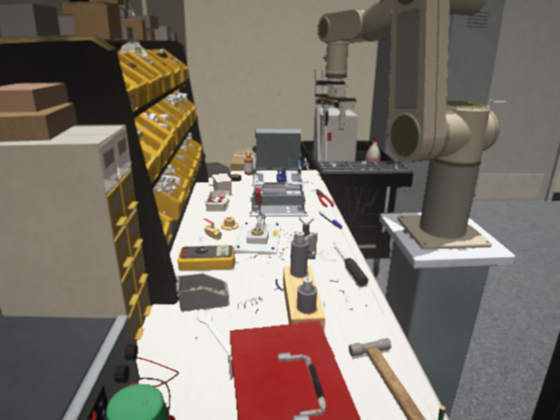

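The top view shows the rack at (150,222), the V-stand at (246,238), and the magazine at (315–412, 190–250) with its mouth to the right. In the side view the tall, long roller is at (299,250) and the short one at (307,295). I'll take closer crops.

```bash
python3 - <<'E'
import cv2
t=cv2.imread("pics/top0.png"); s=cv2.imread("pics/side0.png")
a=cv2.resize(t[180:280,110:270],None,fx=5,fy=5,interpolation=cv2.INTER_CUBIC); cv2.imwrite("pics/tc1.png",a)
b=cv2.resize(t[175:265,300:425],None,fx=6,fy=6,interpolation=cv2.INTER_CUBIC); cv2.imwrite("pics/tc2.png",b)
c=cv2.resize(s[120:330,220:345],None,fx=2.8,fy=2.8,interpolation=cv2.INTER_CUBIC); cv2.imwrite("pics/sc1.png",c)
E
```

```text
(no output)
```

View pics/tc1.png

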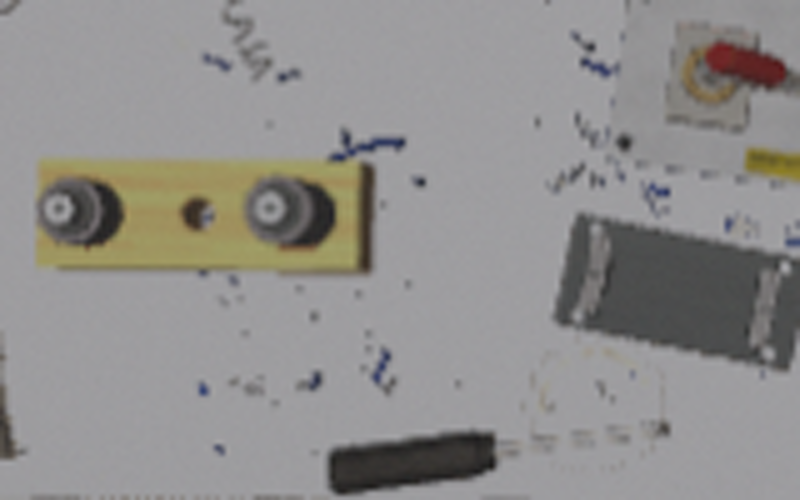

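View pics/tc2.png

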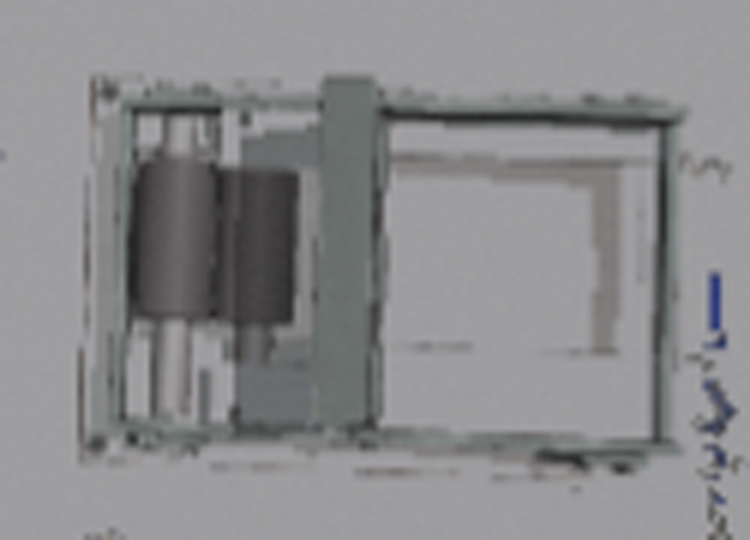

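View pics/sc1.png

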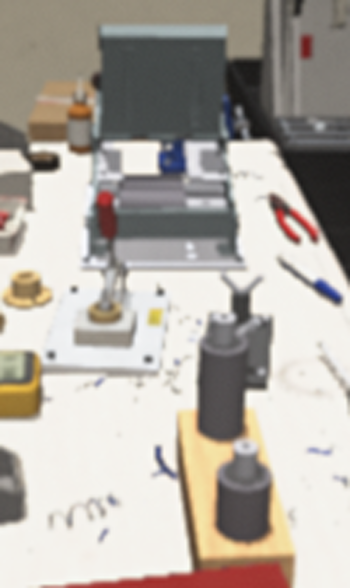

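The crops show the long roller's tip at top px (163.6,221.8) and side px (299,234). The V-stand is at about (246,238). The mouth corners are at about (414,194) and (413,249), so downhill is world +y and the short end faces world +x.

```bash
cat > h.py <<'E'
import cv2, numpy as np
from plant import readout, read_camera, get_calibration
C={n:get_calibration(n) for n in("side","top")}
def K(n):
    c=C[n]; f=210/np.tan(np.radians(c["fovy"])/2)
    return np.array([[f,0,c["cx"]],[0,f,c["cy"]],[0,0,1]])
def rays(n,p):
    p=np.asarray(p,float).reshape(-1,1,2); c=C[n]
    u=cv2.undistortPoints(p,K(n),c["dist_coeffs"]).reshape(-1,2)
    d=np.c_[u,np.ones(len(u))]@c["pose"][:3,:3].T
    return c["pose"][:3,3],d
def onz(n,p,z):
    o,d=rays(n,p); z=np.broadcast_to(z,len(d)); return o+d*((z-o[2])/d[:,2])[:,None]
def tri(pt,ps):
    r=[]
    for a,b in zip(np.reshape(pt,(-1,2)),np.reshape(ps,(-1,2))):
        A=np.zeros((3,3));v=np.zeros(3)
        for n,p in(("top",a),("side",b)):
            o,d=rays(n,[p]);d=d[0]/np.linalg.norm(d[0]);M=np.eye(3)-np.outer(d,d);A+=M;v+=M@o
        r.append(np.linalg.solve(A,v))
    return np.array(r)
def proj(n,X):
    P=np.linalg.inv(C[n]["pose"]); 
    return cv2.projectPoints(np.reshape(X,(-1,1,3)).astype(float),cv2.Rodrigues(P[:3,:3])[0],P[:3,3],K(n),C[n]["dist_coeffs"])[0].reshape(-1,2)
def rect(n,mask,z):
    cs=cv2.findContours(mask,cv2.RETR_EXTERNAL,cv2.CHAIN_APPROX_NONE)[0]
    c=max(cs,key=cv2.contourArea).reshape(-1,2)
    w=onz(n,c,z)[:,:2]*1000
    return cv2.minAreaRect(w.astype(np.float32)),c.min(0),c.max(0)
E
python3 - <<'E'
from h import *
np.set_printoptions(precision=4,suppress=True)
t=cv2.imread("pics/top0.png");H=cv2.cvtColor(t,cv2.COLOR_BGR2HSV)
m=cv2.inRange(H,(15,60,110),(35,255,255)); m[:205]=0;m[245:]=0;m[:,:110]=0;m[:,195:]=0
m=cv2.morphologyEx(m,cv2.MORPH_CLOSE,np.ones((9,9)))
print("rack",rect("top",m,.052))
print("stand colours",t[238,246],t[230,230],t[215,246],t[255,262])
m=(t.max(2)<105).astype(np.uint8)*255; q=np.zeros_like(m);q[218:258,216:276]=m[218:258,216:276]
q=cv2.morphologyEx(q,cv2.MORPH_OPEN,np.ones((5,5)))
q=cv2.morphologyEx(q,cv2.MORPH_CLOSE,np.ones((13,13)))
print("stand",rect("top",q,.010))
print("tip long",tri([163.6,221.8],[299.3,234.3]))
print("tip short",tri([121.8,221.8],[308,279.5]))
# V tips : 4 bright dots, top px
vt=np.array([[598,228],[578,317],[786,267],[769,353]])/5+[110,180]
print("vtips",onz("top",vt,.067)*1000)
cor=np.array([[685,108],[682,449],[385,106],[378,436],[125,101],[125,432]])/6+[300,175]
print("mag",cor, onz("top",cor,[.147,.147,.122,.122,.105,.105])*1000)
E
```

```text
rack (((486.185302734375, 361.05743408203125), (63.78793716430664, 194.98236083984375), 0.5044537782669067), array([117, 212], dtype=int32), array([181, 233], dtype=int32))
stand colours [77 77 76] [115 116 118] [161 158 158] [135 127 127]
stand (((440.036376953125, 56.270912170410156), (125.35882568359375, 68.8641586303711), 79.15154266357422), array([229, 225], dtype=int32), array([270, 250], dtype=int32))
tip long [[0.4859 0.2961 0.1501]]
tip short [[0.4846 0.4249 0.1172]]
vtips [[478.4446 115.3537  67.    ]
 [425.0905 126.6276  67.    ]
 [455.9578   2.3862  67.    ]
 [404.4646  12.1489  67.    ]]
mag [[414.1667 193.    ]
 [413.6667 249.8333]
 [364.1667 192.6667]
 [363.     247.6667]
 [320.8333 191.8333]
 [320.8333 247.    ]] [[ 573.8449 -419.6393  147.    ]
 [ 410.6167 -416.1426  147.    ]
 [ 575.8846 -279.3812  122.    ]
 [ 415.8087 -275.0898  122.    ]
 [ 578.8327 -154.3755  105.    ]
 [ 416.8432 -154.465   105.    ]]
```

```bash
python3 - <<'E'
from h import *
np.set_printoptions(precision=1,suppress=True,linewidth=160)
t=cv2.imread("pics/top0.png");g=cv2.cvtColor(t,cv2.COLOR_BGR2GRAY).astype(float)
s=np.array([[598,228],[578,317],[786,267],[769,353]])/5+[110,180]
w=onz("top",s,.010)*1000;print("screws",w[:,:2],w.mean(0))
f=np.array([[580,213],[555,320],[790,368]])/5+[110,180]
w=onz("top",f,.010)*1000;print("foot",w[:,:2],"c",(w[0]+w[2])/2)
for a in (370,380,390,400):
    print(a,"up",g[186:202,a:a+8].mean(1),"low",g[241:256,a:a+8].mean(1))
print("right",g[200:240,402:422].mean(0)); print("left",g[200:240,310:328].mean(0))
print("roller1 x",g[205:225,318:356].mean(0))
b=cv2.GaussianBlur(g,(0,0),.7)
print("r1 col",g[193:250,326:330].mean(1))
E
```

```text
screws [[480.1 119.5]
 [424.6 131.2]
 [456.7   2.1]
 [403.2  12.2]] [441.2  66.2  10. ]
foot [[489.4 130.8]
 [422.7 145.5]
 [394.   -0.9]] c [441.7  65.   10. ]
370 up [157.1 157.8 157.5 157.6 150.5 137.6 131.  101.1  44.5  98.8 145.6 157.8 157.5 157.4 141.9 125.5] low [157.5 157.4 157.2 157.1 157.6 144.4 133.2 131.5 125.  125.4 147.9 157.1 147.4 152.4 156.9]
380 up [157.5 157.6 157.4 157.1 150.6 138.4 131.4 102.   41.8  86.9 137.6 157.6 158.  157.6 153.6 135.2] low [157.9 157.6 157.5 157.1 157.9 156.8 117.1 114.4 112.4 121.6 131.9 149.6 157.  143.1 151.4]
390 up [157.2 157.5 158.  156.9 151.5 136.1 126.8 101.8  52.2  73.2 129.9 157.9 157.5 157.5 157.2 131.2] low [157.5 157.6 157.2 157.5 157.6 157.5 131.  124.1 123.5  78.5  61.   98.6 132.9 139.1 152.6]
400 up [157.2 157.2 157.8 157.6 151.1 127.5 112.8 112.2  79.4  56.   94.5 138.  157.4 157.2 157.8 133.9] low [157.  157.1 157.1 157.5 156.9 157.  157.1 117.1 116.8  87.6 109.5 105.1 114.5 149.6 156.9]
right [132.4 146.4 156.4 156.7 152.1 153.2 142.1  93.3  72.7 112.8 129.7 147.3 154.7 154.2 154.1 148.7 134.1 125.6 145.3 154.8]
left [157.7 157.7 157.7 147.3 133.1 152.9 137.  134.5 127.5 120.6 120.   92.9  81.5  87.5  93.6  81.5  88.3 102. ]
roller1 x [134.8 117.1 123.9  68.8  42.8  56.5  67.8  77.1  83.2  89.7  96.5 102.  101.9  95.5  89.1  82.7  76.   64.1  50.8  61.9  73.1  64.8  61.2  64.6  67.8  70.
  66.   62.9  59.6  56.   52.4  91.2 132.2 131.4 115.8 114.7 108.8 108.7]
r1 col [ 52.5 104.2 130.  132.5 134.  132.5 122.8 106.   92.2  88.   88.5  89.5  89.   89.5  90.8  90.8  91.   91.5  91.2  92.   92.   92.5  93.2  93.2  94.5  93.2
  94.5  95.   95.2  95.2  96.2  95.8  95.8  96.   82.5 107.2 131.8 133.5 134.  135.8 137.  137.5 137.8 138.2 139.5 138.8 139.8 140.2 140.2 139.8 133.  128.
 130.  125.  106.  113.5 127.2]
```

```bash
python3 - <<'E'
from h import *
np.set_printoptions(precision=1,suppress=True,linewidth=160)
p=np.array([[373.5,193.2],[383.5,193.2],[393.5,193.3],[373.5,246.8],[383.5,246.9],[393.5,247.0]])
z=np.array([.129,.134,.139]*2); print("cheek",onz("top",p,z)[:,:2]*1000)
print("roller1 body ends",onz("top",[[328,199.9],[328,227.3]],.078)[:,:2]*1000)
print("tangent r2",onz("top",[[348.8,215],[336,215]],[.075,.072])[:,:2]*1000)
print("end corners",onz("top",[[409.5,220]],[.113])*1000, onz("top",[[413.5,193]],[.147])*1000)
# projected check with origin guess
def T(o,yaw):
    c,s=np.cos(yaw),np.sin(yaw);a=np.radians(10);Rz=np.array([[c,-s,0],[s,c,0],[0,0,1]])
    Rx=np.array([[1,0,0],[0,np.cos(-a),-np.sin(-a)],[0,np.sin(-a),np.cos(-a)]]);return lambda P:np.array(o)+np.array(P)/1000@(Rz@Rx).T
f=T([.494,-.2885,.075],-.015)
P=[[78,-140,48],[-78,-140,48],[78,-10,48],[-78,-10,48],[78,-140,0],[53,97,9],[-27,97,9],[-75,-137.5,16]]
print(proj("top",f(P)));print(proj("side",f(P)))
s=cv2.imread("pics/side0.png");cv2.imwrite("pics/sc2.png",cv2.resize(s[120:220,240:320],None,fx=7,fy=6,interpolation=cv2.INTER_CUBIC))
E
```

```text
cheek [[ 573.9 -305.3]
 [ 573.7 -333.4]
 [ 573.2 -361.4]
 [ 418.5 -304.2]
 [ 418.5 -332.1]
 [ 418.4 -359.9]]
roller1 body ends [[ 557.5 -179.1]
 [ 475.3 -179.1]]
tangent r2 [[ 512.8 -242.2]
 [ 512.6 -204. ]]
end corners [[ 497.4 -415.3  113. ]] [[ 573.8 -417.7  147. ]]
[[414.  194.3]
 [413.9 248.6]
 [368.3 194. ]
 [367.9 247.6]
 [411.8 195.9]
 [331.8 203.2]
 [331.5 229.7]
 [411.5 247.4]]
[[255.3 152.3]
 [296.  152.2]
 [255.4 167.7]
 [299.3 167.5]
 [255.4 163.6]
 [263.1 192.4]
 [286.8 192.2]
 [294.9 160. ]]
```

View pics/sc2.png

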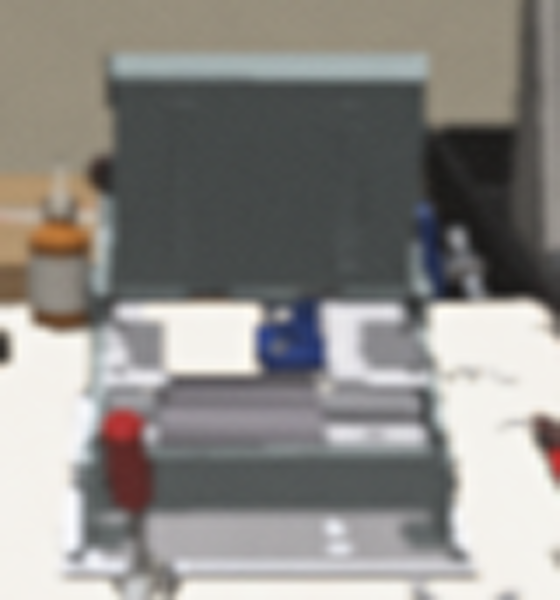

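```bash
python3 - <<'E'
from h import *
np.set_printoptions(precision=1,suppress=True,linewidth=160)
print("hinge ends",onz("side",[[255.7,168.7],[301.4,168.7]],.126)*1000)
print("base front",onz("side",[[249.3,215.8],[307.9,215.8]],.0)*1000)
print("base front top",onz("top",np.array([[93,78],[83,460]])/6+[300,175],.0)*1000)
print("lowplate",onz("top",np.array([[127,105],[122,428]])/6+[300,175],.09)*1000)
print("r1|r2 line",onz("top",np.array([[218,170],[217,318]])/6+[300,175],.075)*1000, onz("top",np.array([[297,172],[295,322]])/6+[300,175],.075)*1000)
print("red handle",tri(np.array([[745,65]])/5+[110,180],np.array([[122,425]])/[7,6]+[240,120]))
print("cover edge ends",onz("side",np.array([[110,60],[427,60]])/[7,6]+[240,120],.267)*1000)
E
```

```text
hinge ends [[ 571.4 -272.5  126. ]
 [ 411.2 -267.7  126. ]]
base front [[ 596.  -151.2    0. ]
 [ 400.5 -142.8    0. ]]
base front top [[ 601.5 -149.8    0. ]
 [ 400.6 -144.8    0. ]]
lowplate [[ 578.4 -157.1   90. ]
 [ 418.6 -154.7   90. ]]
r1|r2 line [[ 547.6 -204.7   75. ]
 [ 473.5 -204.    75. ]] [[ 546.9 -244.5   75. ]
 [ 471.7 -243.2   75. ]]
red handle [[0.6 0.  0.2]]
cover edge ends [[ 570.6 -248.6  267. ]
 [ 419.7 -247.3  267. ]]
```

```bash
python3 -m handwheel '[[0,0,4,0.1,0],[1,3,4,0.1,0],[1.3,5,0,0.1,0],[1.3,5,0,0.1,0],[1.3,5,0,0.1,0],[1.3,5,0,0.1,0],[1.3,5,0,0.1,0],[1.3,5,0,0.1,0],[1.3,5,0,0.1,0],[1.3,5,0,0.05,0]]' 10; python3 -m handwheel '[[1.3,5,0,0,0],[1.3,5,0,0,0],[1.3,5,0,0,0],[1.3,5,0,0,0],[1.3,5,0,0,0],[1.3,5,0,0,0],[1.3,5,0,0,0],[1.3,5,0,0,0],[0,0,0,0,0],[0,0,0,0,0]]'
```

```text
t: 1.35
tool_pos: [0.3656, -0.113, 0.4845]
orientation: [2.418, 2.006, 0.0]
force: [0.6, -0.2, -0.2]
opening: 0.0929
gripper_force: 0.0
t: 2.6
tool_pos: [0.4695, 0.2852, 0.4841]
orientation: [2.42, 2.004, -0.002]
force: [-0.0, -0.2, 0.3]
opening: 0.0928
gripper_force: 0.0
```

```bash
python3 -m handwheel '[[1.65,1.1,-3,0,0],[0,0,-5,0,0],[0,0,-4,0,0],[0,0,-3,0,0],[0,0,-3,0,0],[0,0,-2.3,0,0],[0,0,-1,0,0],[0,0,0,0,0],[0,0,0,0,0]]'; python3 -m handwheel '[[0,0,0,0,0.8],[0,0,0,0,0.8],[0,0,0,0,0.8],[0,0,0,0,0.8],[0,0,0,0,0.8],[0,0,0,0,0.8]]' 12
```

```text
t: 3.72
tool_pos: [0.4867, 0.2962, 0.2732]
orientation: [2.42, 2.002, 0.003]
force: [1.4, 0.0, -0.3]
opening: 0.0932
gripper_force: 0.0
t: 4.47
tool_pos: [0.4862, 0.2963, 0.2717]
orientation: [2.42, 2.003, -0.0]
force: [0.1, 0.7, -0.1]
opening: 0.0396
gripper_force: 12.0
```

```bash
python3 -m handwheel '[[0,0,1,0,0.8],[0,0,2,0,0.8],[0,0,3,0,0.8],[0,0,4,0,0.8],[0,0,4,0,0.8],[0,0,1,0,0.8],[0,0,0,0,0.8]]'; python3 -m handwheel '[[-0.5,-3,0,0,0.8],[-1,-5,0,0,0.8],[-1,-5,0,0,0.8],[-1,-5,0,0,0.8],[-1,-5,0,0,0.8],[-1,-4.5,0,0,0.8],[-0.5,-3.44,0,0,0.8],[0,0,0,0,0.8],[0,0,0,0,0.8]]'; python3 - <<'E'
from h import *
for n in("side","top"): cv2.imwrite(f"pics/{n}1.png",read_camera(n)[:,:,::-1])
s=cv2.imread("pics/side1.png")[80:290,240:360]; cv2.imwrite("pics/s1c.png",cv2.resize(s,None,fx=2.8,fy=2.8,interpolation=cv2.INTER_CUBIC))
E
```

```text
t: 5.35
tool_pos: [0.4862, 0.2964, 0.4224]
orientation: [2.42, 2.003, 0.002]
force: [-0.4, 0.2, -3.1]
opening: 0.04
gripper_force: 12.0
t: 6.48
tool_pos: [0.4259, -0.0128, 0.4202]
orientation: [-2.419, -2.001, 0.002]
force: [-0.1, -1.3, -3.4]
opening: 0.0396
gripper_force: 12.0
```

View pics/s1c.png

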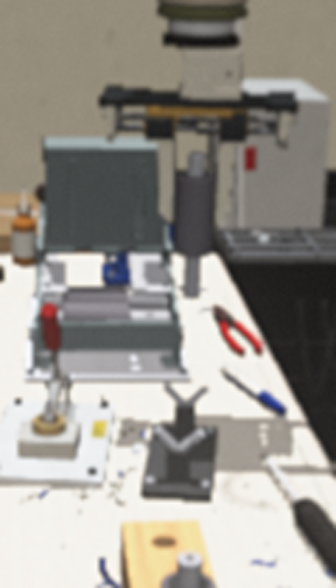

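Picture: the roller hangs upright in the fingers. V tips in side pixels: near head (296.4,236.1) and (312.5,234.3), far head (299.6,219.3) and (313.2,219.3). I'll check these against the stand pose.

```bash
python3 - <<'E'
from h import *
np.set_printoptions(precision=1,suppress=True)
print(onz("side",[[296.4,236.1],[312.5,234.3],[299.6,219.3],[313.2,219.3]],.067)*1000)
c=np.array([441.3,65.5]);ys=np.array([.189,.982]);xs=np.array([.982,-.189])
P=np.array([np.r_[c+a*ys+b*xs,67]/1000 for a in(52,-52) for b in(24,-24)])
print(P*1000,proj("side",P))
E
python3 -m handwheel '[[0,0,-3,0,0.8],[0,0,-4,0,0.8],[0,0,-3,0,0.8],[0,0,-2,0,0.8],[0,0,0,0,0.8],[0,0,0,0,0.8]]'
```

```text
[[472.9 139.3  67. ]
 [429.  130.7  67. ]
 [451.7  32.7  67. ]
 [412.6  34.5  67. ]]
[[474.7 112.   67. ]
 [427.6 121.1  67. ]
 [455.    9.9  67. ]
 [407.9  19.   67. ]] [[294.6 231.6]
 [312.5 232.7]
 [297.5 216.1]
 [314.  217.1]]
t: 7.32
tool_pos: [0.4266, -0.0126, 0.3026]
orientation: [2.419, 2.004, 0.001]
force: [0.5, -0.2, -1.7]
opening: 0.0399
gripper_force: 12.0
```

```bash
python3 -m handwheel '[[0.1,0.5,-0.15,0,0.8],[0.1,0.5,0,0,0.8],[0.05,0.25,0,0,0.8],[0,0,0,0,0.8]]'; python3 -m handwheel '[[0.2,1.0,-0.15,0,0.8],[0,0,0,0,0.8]]';python3 -m handwheel '[[0.2,1.0,-0.2,0,0.8],[0,0,0,0,0.8]]'
```

```text
t: 7.82
tool_pos: [0.4287, -0.0003, 0.3004]
orientation: [2.42, 2.004, 0.0]
force: [0.4, 0.7, -3.0]
opening: 0.04
gripper_force: 12.0
t: 8.07
tool_pos: [0.4308, 0.0098, 0.2987]
orientation: [2.419, 2.004, 0.0]
force: [1.3, -0.6, -2.4]
opening: 0.0399
gripper_force: 12.0
t: 8.32
tool_pos: [0.4327, 0.02, 0.2966]
orientation: [-2.419, -2.004, -0.0]
force: [-0.0, -0.6, -2.7]
opening: 0.0395
gripper_force: 12.0
```

```bash
python3 -m handwheel '[[0.18,0.93,-0.35,0,0.8],[0.18,0.93,-0.45,0,0.8],[0,0,0,0,0.8]]'; python3 - <<'E'
from h import *
for n in("side","top"): cv2.imwrite(f"pics/{n}2.png",read_camera(n)[:,:,::-1])
s=cv2.imread("pics/side2.png")[110:260,250:350];t=cv2.imread("pics/top2.png")[190:290,200:300]
a=cv2.resize(s,(400,600),interpolation=cv2.INTER_CUBIC);b=cv2.resize(t,(400,400),interpolation=cv2.INTER_CUBIC)
cv2.imwrite("pics/c2.png",np.hstack([a,np.vstack([b,b[:200]*0])]))
E
```

```text
t: 8.7
tool_pos: [0.436, 0.0389, 0.288]
orientation: [-2.418, -2.004, 0.001]
force: [-0.8, -0.8, -1.7]
opening: 0.04
gripper_force: 12.0
```

View pics/c2.png

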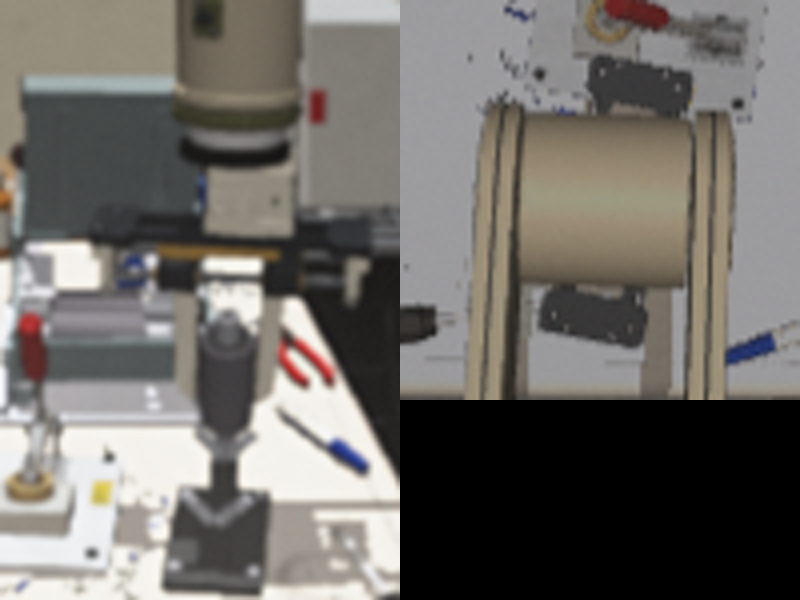

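The roller is tilting with its spindle in the far V, at side crop (225,440). I'll continue the arc.

```bash
python3 -m handwheel '[[0.16,0.82,-0.5,0,0.8],[0.14,0.76,-0.6,0,0.8],[0.12,0.65,-0.7,0,0.8],[0.1,0.54,-0.8,0,0.8],[0,0,0,0,0.8]]';  python3 -m handwheel '[[0.08,0.43,-0.85,0,0.8],[0.06,0.34,-0.9,0,0.8],[0,0,0,0,0.8]]'; python3 -m handwheel '[[0.04,0.2,-0.8,0,0.8],[0.02,0.1,-0.7,0,0.8],[0,0,0,0,0.8]]'
```

```text
t: 9.43
tool_pos: [0.4418, 0.0673, 0.2629]
orientation: [-2.418, -2.003, -0.004]
force: [-1.6, 6.4, 4.5]
opening: 0.0396
gripper_force: 12.0
t: 9.8
tool_pos: [0.4432, 0.0748, 0.2451]
orientation: [-2.419, -2.004, -0.003]
force: [-0.4, 3.4, 2.0]
opening: 0.04
gripper_force: 12.0
t: 10.18
tool_pos: [0.4433, 0.0765, 0.2294]
orientation: [-2.42, -2.003, 0.001]
force: [-0.0, 2.2, -0.2]
opening: 0.0394
gripper_force: 12.0
```

```bash
python3 -m handwheel '[[0,0.1,-0.2,0,0.8],[0,0,0,0,0.8]]'; python3 -m handwheel '[[0,0,-0.15,0,0.8],[0,0,0,0,0.8]]'; python3 -m handwheel '[[0,0,-0.2,0,0.8],[0,0,0,0,0.8]]'; python3 - <<'E'
from h import *
for n in("side","top"): cv2.imwrite(f"pics/{n}3.png",read_camera(n)[:,:,::-1])
s=cv2.imread("pics/side3.png")[160:260,260:340]
cv2.imwrite("pics/c3.png",cv2.resize(s,(480,600),interpolation=cv2.INTER_CUBIC))
E
```

```text
t: 10.42
tool_pos: [0.4434, 0.0771, 0.228]
orientation: [2.42, 2.003, -0.001]
force: [-0.7, 0.1, 1.2]
opening: 0.0394
gripper_force: 12.0
t: 10.68
tool_pos: [0.4434, 0.0774, 0.2267]
orientation: [-2.42, -2.003, 0.0]
force: [-0.7, 1.2, 0.4]
opening: 0.0395
gripper_force: 12.0
t: 10.92
tool_pos: [0.4435, 0.0776, 0.2247]
orientation: [-2.42, -2.003, -0.001]
force: [-0.1, 3.0, 0.1]
opening: 0.0394
gripper_force: 12.0
```

View pics/c3.png

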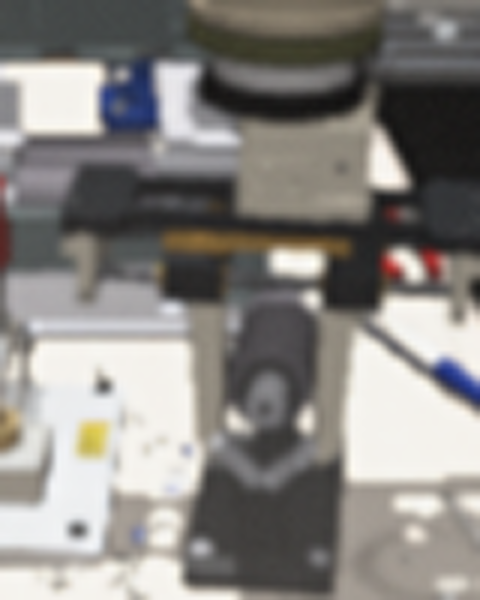

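```bash
python3 - <<'E'
from h import *
np.set_printoptions(precision=1,suppress=True)
c=np.array([441.3,65.5,0])/1000;ys=np.array([.189,.982,0]);xs=np.array([.982,-.189,0])
o,d=rays("side",[[304.3,226.7],[304.3,212.0],[303.8,240.8]])
for k in d:
    P=o+k*((c-o)@xs/(k@xs)); print("plane",(P-c)@ys*1000,P[2]*1000)
    P=o+k*((c+.062*ys-o)@ys/(k@ys)); print("  at ys=62: xs,z",(P-c)@xs*1000,P[2]*1000)
X=lambda y,z,x=0:c+ys*y/1000+xs*x/1000+[0,0,z/1000]
print(proj("side",[X(62,59.7),X(58,47),X(58,67,24),X(58,67,-24),X(62,80)]),proj("side",[X(40,79.7),X(12,57.7)]))
E
```

```text
plane 17.933369520638742 67.13685910640315
  at ys=62: xs,z -1.8860415502319692 87.83830746227133
plane 54.54027610516286 126.66767791152206
  at ys=62: xs,z -0.33147255541386705 129.84622676019492
plane 12.676315437672516 20.88765562839523
  at ys=62: xs,z -2.100020169579139 46.20058028203766
[[303.2 236.2]
 [303.1 239.8]
 [294.4 232.5]
 [312.4 233.7]
 [303.5 229.3]] [[304.  225.9]
 [304.3 228.9]]
```

```bash
python3 - <<'E'
from h import *
np.set_printoptions(precision=1,suppress=True)
g=cv2.imread("pics/side3.png",0)
for r in range(206,246): print(r,*g[r,294:316])
E
```

```text
206 40 40 46 66 79 82 78 74 71 75 79 90 105 107 113 126 135 136 125 89 51 38
207 41 40 49 68 77 78 74 70 67 69 68 69 76 79 80 79 84 92 89 65 43 36
208 40 40 52 75 90 90 89 83 80 83 88 90 95 100 100 101 123 157 152 97 45 35
209 46 45 56 82 98 102 98 96 98 102 104 108 112 113 115 128 168 216 215 139 54 34
210 83 81 82 95 112 112 103 98 95 90 91 93 93 93 95 106 149 202 213 147 64 40
211 127 125 120 121 133 130 105 89 82 76 77 77 78 77 76 77 100 143 165 132 90 76
212 142 141 134 134 150 143 106 78 71 72 76 76 77 76 75 73 74 90 117 132 128 121
213 141 141 133 138 159 151 102 70 71 75 77 77 79 79 76 73 70 69 89 122 139 138
214 140 140 133 135 158 146 98 69 72 76 78 79 78 79 77 73 72 67 80 114 135 141
215 140 139 130 120 127 113 80 68 73 77 77 79 77 78 76 75 71 65 76 112 134 140
216 142 139 131 115 110 88 69 70 75 79 78 79 79 79 77 74 70 62 74 110 133 139
217 138 141 129 115 116 90 68 71 76 79 80 81 80 77 75 74 70 63 77 113 136 139
218 140 142 128 106 100 83 71 75 76 80 80 82 80 77 75 72 68 62 81 122 139 140
219 139 140 126 95 82 75 74 75 75 74 74 73 74 76 76 74 69 61 83 125 141 140
220 141
[... 1362 characters left out ...]
4 97 108 122 126 118 120 126 121 105
237 118 92 91 98 111 120 123 114 95 77 77 91 106 113 114 119 116 99 91 95 87 73
238 90 71 72 75 90 109 122 124 113 100 102 113 118 118 107 97 87 72 69 70 63 60
239 74 61 64 63 69 88 109 122 120 116 125 126 118 106 88 73 64 62 63 64 61 59
240 68 63 64 64 62 69 88 107 109 108 119 120 107 88 71 64 63 63 63 63 62 61
241 67 63 65 65 63 63 72 81 84 82 90 95 85 70 65 63 63 64 64 65 63 63
242 64 65 65 66 64 61 62 65 64 65 67 71 66 63 62 65 65 63 63 64 63 64
243 64 66 65 65 62 61 59 62 61 62 62 63 62 61 63 64 64 64 65 66 63 65
244 66 67 66 66 63 61 62 62 63 62 62 62 60 62 64 64 64 64 65 65 63 66
245 66 65 66 65 64 63 62 62 64 62 63 62 62 63 65 64 64 64 64 63 62 67
```

The column scan puts the short end face at row 228 and the V vertex at row 237.5. That makes the roller about level with its axis near z≈74 mm. The body shoulder is riding on the far V, so I'll lift slightly, shift along the stand's +y, and test by lowering.

```bash
python3 -m handwheel '[[0,0,0.4,0,0.8],[0,0,0,0,0.8]]'; python3 -m handwheel '[[0.1,0.5,0,0,0.8],[0,0,0,0,0.8]]'; python3 -m handwheel '[[0,0,-0.3,0,0.8],[0,0,-0.3,0,0.8],[0,0,0,0,0.8],[0,0,0,0,0.8]]'; python3 - <<'E'
from h import *
cv2.imwrite("pics/side4.png",read_camera("side")[:,:,::-1])
g=cv2.imread("pics/side4.png",0)
for r in range(212,240): print(r,*g[r,299:310])
E
```

```text
t: 11.28
tool_pos: [0.4435, 0.0773, 0.2289]
orientation: [2.42, 2.003, -0.0]
force: [0.7, -0.4, -2.3]
opening: 0.0397
gripper_force: 12.0
t: 11.52
tool_pos: [0.4444, 0.0827, 0.2286]
orientation: [-2.42, -2.003, 0.0]
force: [0.4, 0.5, -2.4]
opening: 0.0398
gripper_force: 12.0
t: 12.02
tool_pos: [0.4445, 0.0825, 0.2228]
orientation: [-2.42, -2.003, -0.0]
force: [-0.2, 3.0, 0.6]
opening: 0.0401
gripper_force: 12.0
212 148 118 95 84 77 76 79 79 78 78 75
213 156 109 77 73 74 77 78 79 79 76 74
214 158 103 70 71 75 79 79 80 79 77 75
215 127 85 68 74 77 78 79 79 79 77 75
216 95 69 70 73 77 79 80 79 78 76 75
217 89 69 71 75 79 80 81 80 80 76 74
218 81 69 73 77 79 80 79 79 79 75 73
219 77 71 75 79 81 80 81 80 79 77 74
220 78 74 77 80 78 77 78 79 78 78 73
221 78 75 75 72 70 69 71 73 74 76 74
222 72 71 66 64 64 64 63 62 66 72 73
223 69 63 62 68 81 84 82 71 62 63 69
224 66 61 66 90 111 121 115 94 72 62 66
225 64 63 79 108 127 134 131 113 87 64 63
226 63 66 91 120 133 136 132 120 94 66 61
227 65 68 99 122 133 135 130 116 90 64 60
228 81 76 104 119 118 119 124 116 87 61 64
229 121 89 108 114 98 97 113 113 85 63 87
230 155 104 107 107 94 93 112 110 82 73 122
231 151 111 100 107 107 109 112 105 78 78 134
232 119 101 93 97 104 104 98 85 68 64 98
233 98 90 83 78 76 77 72 66 60 60 75
234 97 82 72 63 59 59 59 60 62 70 89
235 110 95 75 62 58 59 62 67 75 89 109
236 121 113 94 76 64 63 71 84 96 108 121
237 120 124 114 94 77 76 91 105 112 115 118
238 109 122 123 112 99 103 111 119 116 106 96
239 87 110 122 119 117 125 126 119 105 88 73
```

```bash
python3 -m handwheel '[[0,0,0.3,0,0.8],[0.1,0.5,0,0,0.8],[0,0,0,0,0.8]]'; python3 -m handwheel '[[0,0,-0.3,0,0.8],[0,0,-0.3,0,0.8],[0,0,0,0,0.8],[0,0,0,0,0.8]]'; python3 - <<'E'
from h import *
cv2.imwrite("pics/side5.png",read_camera("side")[:,:,::-1])
g=cv2.imread("pics/side5.png",0)
for r in range(216,240): print(r,*g[r,299:310])
E
```

```text
t: 12.45
tool_pos: [0.4455, 0.0876, 0.2257]
orientation: [2.42, 2.003, -0.0]
force: [0.3, 0.7, -2.3]
opening: 0.0397
gripper_force: 12.0
t: 12.95
tool_pos: [0.4454, 0.0874, 0.2197]
orientation: [-2.42, -2.003, 0.0]
force: [0.3, 0.4, -2.6]
opening: 0.0394
gripper_force: 12.0
216 125 85 70 71 75 78 79 79 78 77 74
217 133 76 67 74 76 79 79 79 78 77 73
218 128 75 68 75 77 79 80 78 78 78 75
219 116 71 71 77 78 80 79 79 77 77 74
220 110 72 74 78 80 82 82 79 78 77 73
221 100 75 74 78 79 81 80 79 78 76 73
222 81 75 77 75 74 74 74 76 78 77 74
223 75 73 73 69 65 65 68 68 73 76 75
224 71 71 65 64 68 69 67 65 66 71 73
225 71 64 64 75 91 95 90 76 64 66 71
226 67 64 74 96 117 124 118 100 71 62 65
227 64 64 85 113 132 136 132 114 85 62 63
228 64 71 94 117 132 136 132 114 87 64 63
229 66 76 106 120 122 126 125 115 86 63 65
230 72 82 109 117 106 107 117 111 83 62 70
231 86 88 112 112 92 93 113 112 84 66 76
232 91 90 108 115 100 100 111 108 82 69 80
233 93 84 95 107 107 107 107 94 75 69 81
234 98 81 76 82 90 91 84 74 68 74 91
235 111 94 76 67 67 68 68 69 75 90 109
236 122 112 94 75 64 62 72 84 96 108 121
237 122 124 113 94 78 78 89 104 112 114 118
238 111 125 124 113 100 103 112 119 117 107 94
239 88 111 122 119 116 125 126 119 106 88 73
```

Free now, so I'll keep lowering.

```bash
python3 -m handwheel '[[0,0,-0.2,0,0.8],[0,0,-0.2,0,0.8],[0,0,0,0,0.8],[0,0,0,0,0.8]]';python3 -m handwheel '[[0,0,-0.2,0,0.8],[0,0,0,0,0.8],[0,0,0,0,0.8]]'; python3 -m handwheel '[[0,0,-0.2,0,0.8],[0,0,0,0,0.8],[0,0,0,0,0.8]]'; python3 - <<'E'
from h import *
cv2.imwrite("pics/side6.png",read_camera("side")[:,:,::-1])
g=cv2.imread("pics/side6.png",0)
for r in range(216,241): print(r,*g[r,299:310])
E
```

```text
t: 13.5
tool_pos: [0.4455, 0.0874, 0.2157]
orientation: [-2.42, -2.003, 0.0]
force: [-0.0, 0.3, -2.4]
opening: 0.0399
gripper_force: 12.0
t: 13.88
tool_pos: [0.4455, 0.0874, 0.2137]
orientation: [-2.42, -2.003, 0.0]
force: [0.1, -0.5, -2.6]
opening: 0.0396
gripper_force: 12.0
t: 14.25
tool_pos: [0.4454, 0.0874, 0.2117]
orientation: [-2.42, -2.003, 0.0]
force: [-0.2, 1.0, -2.5]
opening: 0.0399
gripper_force: 12.0
216 170 137 106 90 90 88 83 79 81 86 98
217 180 125 84 74 75 76 79 79 78 77 76
218 155 96 71 72 74 79 79 78 80 76 71
219 137 79 66 74 76 79 81 78 77 78 74
220 150 81 69 75 78 81 79 80 78 77 76
221 147 80 71 76 79 79 80 81 79 77 74
222 125 75 73 78 80 81 81 80 78 78 73
223 99 73 74 79 82 82 82 81 79 77 73
224 81 75 77 81 82 81 82 81 80 77 74
225 73 75 76 74 75 74 76 76 76 77 74
226 73 74 71 67 66 65 66 69 72 75 76
227 71 68 63 68 72 75 75 65 66 70 75
228 69 64 68 86 98 106 102 82 64 64 69
229 64 63 80 107 123 129 122 100 73 62 67
230 61 68 93 122 135 136 131 112 83 63 65
231 63 74 105 128 136 136 131 115 84 63 64
232 70 81 111 123 124 123 125 113 83 61 67
233 82 88 110 112 101 104 118 110 80 65 78
234 100 98 112 108 93 98 115 109 83 76 94
235 115 109 116 113 105 109 117 109 90 92 110
236 123 118 115 112 106 107 111 106 103 108 121
237 120 123 117 105 93 93 102 109 113 115 118
238 111 122 123 112 99 106 113 118 116 106 94
239 88 110 121 118 116 125 126 119 106 89 72
240 69 88 107 111 109 119 119 106 87 71 62
```

```bash
python3 -m handwheel '[[0,0,-0.15,0,0.8],[0,0,0,0,0.8],[0,0,0,0,0.8]]';python3 -m handwheel '[[0,0,-0.15,0,0.8],[0,0,0,0,0.8],[0,0,0,0,0.8]]'; python3 -m handwheel '[[0,0,-0.15,0,0.8],[0,0,0,0,0.8],[0,0,0,0,0.8]]'
```

```text
t: 14.68
tool_pos: [0.4455, 0.0874, 0.2102]
orientation: [-2.42, -2.003, 0.0]
force: [-0.0, 0.5, -2.2]
opening: 0.0396
gripper_force: 12.0
t: 15.05
tool_pos: [0.4455, 0.0874, 0.2088]
orientation: [-2.42, -2.003, 0.0]
force: [-0.2, 0.5, -1.5]
opening: 0.0398
gripper_force: 12.0
t: 15.42
tool_pos: [0.4455, 0.0875, 0.2073]
orientation: [-2.42, -2.003, -0.0]
force: [-1.6, 1.8, -1.0]
opening: 0.0395
gripper_force: 12.0
```

```bash
python3 -m handwheel '[[0,0,0,0,0.5],[0,0,0,0,0.4],[0,0,0,0,0.3],[0,0,0,0,0.2],[0,0,0,0,0.2]]'; python3 -m handwheel '[[0,0,2,0,0.2],[0,0,4,0,0.1],[0,0,5,0,0],[0,0,5,0,0],[-2,-6,2,0,0],[-3,-6,0,0,0],[-3,-6,0,0,0],[-3,-6,0,0,0],[0,0,0,0,0]]'; python3 - <<'E'
from h import *
for n in("side","top"): cv2.imwrite(f"pics/{n}7.png",read_camera(n)[:,:,::-1])
s=cv2.imread("pics/side7.png")[190:260,270:340];t=cv2.imread("pics/top7.png")[205:265,210:285]
cv2.imwrite("pics/c7.png",np.hstack([cv2.resize(s,(400,400),interpolation=cv2.INTER_CUBIC),cv2.resize(t,(400,400),interpolation=cv2.INTER_CUBIC)]))
E
```

```text
t: 16.05
tool_pos: [0.4455, 0.0874, 0.2073]
orientation: [2.42, 2.003, 0.0]
force: [0.3, -0.7, -0.3]
opening: 0.0738
gripper_force: 0.0
t: 17.18
tool_pos: [0.3409, -0.1404, 0.3862]
orientation: [2.428, 1.992, -0.001]
force: [-0.6, 0.7, 0.8]
opening: 0.0933
gripper_force: 0.0
```

View pics/c7.png

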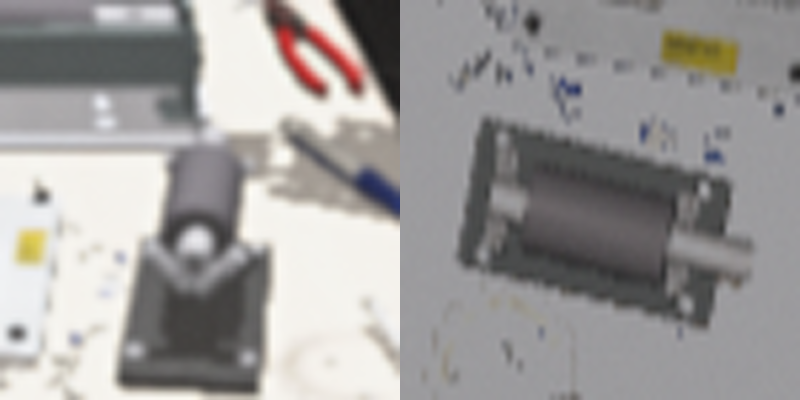

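The picture shows the roller seated in both Vs, short end to the left (world +y) and long end to the right. Next I'll measure its ends.

```bash
python3 - <<'E'
from h import *
np.set_printoptions(precision=1,suppress=True)
p=np.array([[527,210],[668,243],[752,258],[490,200]])-[400,0]
p=p/[5.333,6.667]+[210,205]
w=onz("top",p,.06)*1000;print(w); print("mid",(w[0]+w[1])/2,"len",np.linalg.norm(w[0]-w[1]),np.linalg.norm(w[2]-w[3]),"ang",np.degrees(np.arctan2(*(w[0]-w[1])[[1,0]])))
u=(w[3]-w[2])/np.linalg.norm(w[3]-w[2]);print("mid from tips",w[2]+88*u,w[3]-62*u)
t=cv2.imread("pics/top7.png",0)
# subpixel shoulders along the axis
q=proj("top",np.array([[441.3+.189*k,65.5+.982*k,62] for k in range(-100,76,2)])/1000)
g=cv2.remap(t,q[:,0].astype(np.float32).reshape(1,-1),q[:,1].astype(np.float32).reshape(1,-1),cv2.INTER_CUBIC)[0]
print(*[f"{k}:{v}" for k,v in zip(range(-100,76,2),g)])
E
```

```text
[[446.  102.8  60. ]
 [431.7  23.1  60. ]
 [425.3 -24.4  60. ]
 [450.3 123.7  60. ]]
mid [438.8  62.9  60. ] len 80.96302058468632 150.19417645595362 ang 79.85574916673107
mid from tips [439.9  62.4  60. ] [440.   62.6  60. ]
-100:155 -98:154 -96:155 -94:156 -92:154 -90:151 -88:149 -86:149 -84:149 -82:148 -80:147 -78:148 -76:149 -74:152 -72:153 -70:153 -68:154 -66:153 -64:152 -62:154 -60:155 -58:153 -56:153 -54:152 -52:152 -50:154 -48:155 -46:153 -44:137 -42:113 -40:99 -38:95 -36:97 -34:96 -32:96 -30:98 -28:98 -26:98 -24:97 -22:98 -20:98 -18:98 -16:98 -14:98 -12:98 -10:99 -8:99 -6:99 -4:99 -2:99 0:100 2:100 4:99 6:98 8:99 10:100 12:100 14:100 16:101 18:101 20:100 22:100 24:100 26:101 28:100 30:99 32:99 34:100 36:100 38:108 40:122 42:143 44:155 46:155 48:156 50:155 52:155 54:155 56:154 58:155 60:118 62:70 64:71 66:75 68:75 70:78 72:102 74:134
```

```bash
python3 -m handwheel '[[2.5,5,0,0,0],[2.5,5,0,0,0],[2.5,5,0,0,0],[2.4,5.36,0,0,0],[0,0,-3,0,0],[0,0,-4,0,0],[0,0,-1,0,0],[0,0,0,0,0],[0,0,0,0,0]]'
```

```text
t: 18.4
tool_pos: [0.4424, 0.0671, 0.3078]
orientation: [2.419, 2.003, 0.003]
force: [0.2, 0.0, 0.3]
opening: 0.0932
gripper_force: 0.0
```

```bash
python3 -m handwheel '[[-0.2,-0.4,-3,0,0],[0,0,-3,0,0],[0,0,-1.5,0,0],[0,0,-0.6,0,0],[0,0,0,0,0],[0,0,0,0,0]]' ;  python3 -m handwheel '[[0,0,0,0,0.5],[0,0,0,0,0.7],[0,0,0,0,0.8],[0,0,0,0,0.8],[0,0,0,0,0.8],[0,0,0,0,0.8]]' 35
```

```text
t: 19.15
tool_pos: [0.4404, 0.0628, 0.2262]
orientation: [2.419, 2.002, 0.002]
force: [-0.2, -0.5, -0.1]
opening: 0.0928
gripper_force: 0.0
t: 19.9
tool_pos: [0.4401, 0.0627, 0.2253]
orientation: [2.42, 2.003, 0.001]
force: [1.0, 0.7, -2.9]
opening: 0.0394
gripper_force: 35.0
```

```bash
python3 -m handwheel '[[0,0,1,0,0.8],[0,0,2,0,0.8],[0,0,3,0,0.8],[0,0,4,0,0.8],[0,0,5,0,0.8],[0,-2,5,-0.1,0.8],[0.3,-3,5,-0.1,0.8],[0.5,-3,4.5,-0.15,0.8],[0.5,-3,0,-0.15,0.8],[0.5,-3,0,-0.15,0.8]]'; python3 -m handwheel '[[0.7,-4,0,-0.15,0.8],[0.7,-4,0,-0.15,0.8],[0.7,-4,0,-0.15,0.8],[0.7,-4,0,-0.15,0.8],[0.7,-4,0,-0.1,0.8],[0.7,-4,0,-0.05,0.8],[0.7,-3,0,0,0.8],[0.12,-1.87,0,0,0.8],[0,0,0,0,0.8],[0,0,0,0,0.8]]'; python3 - <<'E'
from h import *
for n in("side","top"): cv2.imwrite(f"pics/{n}8.png",read_camera(n)[:,:,::-1])
print(readout.read_state()["q"])
E
```

```text
t: 21.15
tool_pos: [0.4575, -0.0781, 0.5213]
orientation: [2.935, 1.118, 0.002]
force: [0.1, 0.3, -2.6]
opening: 0.0394
gripper_force: 35.0
t: 22.4
tool_pos: [0.508, -0.3651, 0.5203]
orientation: [-3.141, 0.026, -0.0]
force: [-0.6, 0.0, -2.7]
opening: 0.0392
gripper_force: 35.0
[-7.04815534e-01  1.83530062e-01  1.22088213e+00  2.40452798e-04
  1.73687160e+00  8.82143941e-01]
```

```bash
python3 - <<'E'
from h import *
np.set_printoptions(precision=1,suppress=True)
X=lambda x:[x,-.3651-(x-.508)*.018,.3547]
xs=[.4205,.4685,.5485,.5705]
for n in("side","top"):
    q=proj(n,[X(x) for x in xs]);print(n,q.tolist())
g=cv2.imread("pics/side8.png",0);r=int(round(q[0,1])) if 0 else int(round(proj("side",[X(.5)])[0,1]))
for k in range(r-8,r+9): print(k,*g[k,246:302])
E
```

```text
side [[297.5366459601044, 98.6766277879412], [283.9647575731485, 98.57621287644824], [261.22845660473024, 98.44659061226913], [254.95365469353231, 98.41933572546618]]
top [[418.703348279211, 247.3819491679203], [418.8230365816157, 227.5854066511628], [418.9511378479831, 194.82425552185188], [418.9709834144001, 185.87201873781663]]
91 142 141 141 140 141 142 141 142 142 142 143 141 141 141 142 142 139 141 142 142 141 141 142 128 112 128 136 133 132 135 139 141 137 133 135 141 142 142 142 142 139 141 141 142 141 143 142 143 143 143 141 140 141 141 139 141
92 142 140 139 140 141 141 142 142 143 142 142 142 143 143 142 138 133 131 137 136 137 136 136 125 112 127 136 133 132 135 135 135 133 130 132 135 138 137 137 140 141 142 141 142 144 142 143 142 143 141 141 141 141 140 140 141
93 140 140 139 140 141 139 140 140 141 141 140 142 141 142 140 131 122 119 120 121 120 121 121 112 108 128 136 132 132 129 122 118 117 115 116 118 119 117 120 134 142 142 142 143 143 144 143 141 142 142 142 142 141 142 141 141
94 140 140 139 139 141 140 139 139 140 141 141 141 142 141 135 122 109 104 100 99 99 9
[... 2224 characters left out ...]
140 143 142 143 141
105 141 141 141 142 142 142 143 141 141 142 142 142 143 142 141 141 138 136 135 136 136 137 138 136 128 108 93 92 91 104 126 136 137 137 136 136 128 121 131 141 142 142 142 142 142 143 142 142 142 142 142 141 141 143 144 141
106 142 140 140 142 142 142 142 141 142 141 141 142 143 142 141 142 142 142 142 143 143 142 142 143 136 124 116 114 115 122 137 142 143 143 143 140 139 138 140 142 141 140 142 142 141 142 143 142 141 141 141 140 141 143 142 142
107 142 141 142 140 141 142 141 141 142 141 142 141 143 142 142 142 143 143 141 140 141 142 142 142 141 138 136 136 136 137 140 143 143 142 141 142 141 142 142 143 144 141 141 142 141 143 142 142 142 142 142 140 141 141 141 142
```

```bash
python3 - <<'E'
from h import *
g=cv2.imread("pics/side0.png",0);t=cv2.imread("pics/top0.png",0)
for r in (131,140,150,160,165): print(r,*g[r,250:262],"|",*g[r,294:306])
for c in (356,358,360): print(c,*t[184:196,c],"|",*t[242:256,c])
for c in (366,372,404): print(c,*t[186:198,c],"|",*t[242:256,c])
E
```

```text
131 142 143 143 141 130 122 149 167 169 168 168 169 | 175 175 177 177 178 176 169 151 141 141 141 141
140 141 141 141 144 142 132 96 73 72 72 72 71 | 73 70 71 70 70 72 85 107 120 112 105 105
150 151 143 115 72 45 49 65 71 72 73 71 72 | 72 72 70 71 72 68 56 39 27 25 28 34
160 103 92 105 154 179 151 100 74 73 73 74 72 | 72 71 70 72 83 90 66 44 34 48 102 140
165 132 118 116 145 158 121 82 75 74 73 74 75 | 70 72 70 72 96 124 105 64 50 65 82 85
356 157 158 157 135 103 110 109 109 109 109 109 107 | 109 109 107 108 98 117 112 116 145 155 156 156 157 157
358 157 156 157 134 104 107 109 110 109 109 109 108 | 109 109 111 91 72 79 97 119 146 157 157 154 156 156
360 157 156 156 135 104 110 109 111 110 109 108 108 | 108 110 109 79 78 109 87 80 135 156 158 132 142 156
366 157 157 157 148 135 129 115 80 54 120 158 159 | 157 157 156 157 120 110 124 126 148 156 156 119 139 157
372 156 158 156 158 144 129 133 104 40 115 157 158 | 156 156 156 156 134 127 132 130 127 146 156 148 152 155
404 157 157 157 157 144 117 111 112 78 53 87 131 | 155 158 157 155 156 157 114 116 81 108 83 81 144 156
```

```bash
python3 - <<'E'
from h import *
np.set_printoptions(precision=1,suppress=True)
# cover point: track yt,zt for opening 1.75
o=np.array([496.,-281,75]);
for s in (150,110,75):
    a=np.radians(10); yt=s*np.sin(np.radians(10.3)); 
    # leaning 20 deg past vertical in world at 1.75rad
    zt=51.5; wy=o[1]+zt*np.sin(a)+s*np.sin(np.radians(20)); wz=o[2]+zt*np.cos(a)+s*np.cos(np.radians(20))
    q=proj("side",[[.571,wy/1000,wz/1000],[.421,wy/1000,wz/1000]]); p=proj("top",[[.571,wy/1000,wz/1000],[.421,wy/1000,wz/1000]])
    print(s,wy,wz,"side",q.ravel(),"top",p.ravel())
E
```

```text
150 -220.75409735130276 266.67149239801495 side [255.7 131.8 301.6 131.7] top [353.4 188.9 353.6 246.4]
110 -234.4349030843295 229.08378756657865 side [255.8 142.2 300.7 142.1] top [355.8 190.4 356.1 246.3]
75 -246.40560810072793 196.19454583907185 side [255.8 151.  300.  150.7] top [357.9 191.7 358.1 246.1]
```

```bash
python3 - <<'E'
from h import *
g=cv2.imread("pics/top8.png",0)
for r in range(178,202): print(r,*g[r,404:436:1])
E
```

```text
178 158 159 158 158 159 158 160 158 157 159 159 158 158 158 157 158 158 159 159 158 157 158 159 157 131 84 38 27 30 35 32 33
179 159 160 158 159 158 159 159 158 158 158 159 159 159 158 158 158 157 158 159 158 159 158 158 158 158 130 105 54 30 29 29 30
180 158 158 157 158 158 158 158 159 158 158 158 158 158 158 156 158 157 157 157 158 158 159 158 158 158 157 157 115 97 96 91 78
181 158 158 158 159 158 159 158 159 158 158 158 157 158 159 158 158 158 158 158 157 157 158 157 157 158 158 158 157 157 158 155 139
182 159 158 159 159 159 158 160 159 159 159 159 158 159 158 157 157 158 158 158 156 157 158 158 157 158 158 158 157 157 158 158 157
183 158 157 157 158 158 158 157 158 158 158 159 159 158 158 158 159 158 159 159 158 157 157 157 158 157 157 158 158 158 158 158 157
184 159 159 158 158 159 159 159 157 158 159 157 159 158 159 158 157 159 157 156 157 159 158 157 157 157 157 158 158 159 158 157 158
185 158 158 158 158 157 158 157 157 157 159 158 147 140 145 151 155 157 156 149 158 158 156 157 159 158 158 157 158 158 158 159 159
186 158 157 159 159 158 158 158 157 158 158 158 115 95 115 1
[... 1078 characters left out ...]
44 38 36 38 36 34 37 34 38 38 34 38 52 100 137 120 115 114 107 56 38 50 44 45 45 45
196 43 45 52 59 57 67 55 35 39 35 36 38 36 33 37 37 36 33 51 103 116 115 116 117 72 34 47 48 45 45 47 46
197 41 40 43 50 50 62 53 37 34 35 36 36 38 43 50 52 45 39 51 87 113 115 116 94 35 36 50 47 44 45 46 46
198 38 39 33 34 37 37 35 36 33 37 37 35 43 49 68 64 53 49 53 87 112 117 106 47 34 42 46 44 47 45 43 46
199 39 36 35 37 36 35 37 37 36 35 42 36 46 56 68 60 54 53 53 84 114 117 77 38 43 46 44 45 44 45 45 43
200 38 34 59 60 40 33 32 34 32 40 42 39 46 53 53 54 54 54 54 86 113 116 50 39 44 44 43 44 45 44 46 44
201 39 37 82 83 49 27 31 29 30 38 37 36 45 53 56 53 53 52 50 85 114 109 52 44 43 45 46 43 46 45 45 44
```

```bash
python3 -m handwheel '[[-0.18,-0.3,-3,0,0.8],[0,0,-4,0,0.8],[0,0,-4,0,0.8],[0,0,-4,0,0.8],[0,0,-2.5,0,0.8],[0,0,-1.5,0,0.8],[0,0,0,0,0.8],[0,0,0,0,0.8]]';  python3 -m handwheel '[[0,0,-0.7,0,0.8],[0,0,-0.7,0,0.8],[0,0,-0.6,0,0.8],[0,0,0,0,0.8]]'
```

```text
t: 23.5
tool_pos: [0.5066, -0.3691, 0.3319]
orientation: [3.14, -0.027, 0.003]
force: [-0.2, 0.1, -2.2]
opening: 0.0391
gripper_force: 35.0
t: 24.0
tool_pos: [0.5059, -0.3687, 0.309]
orientation: [-3.14, 0.027, 0.002]
force: [0.4, -0.6, -2.1]
opening: 0.0393
gripper_force: 35.0
```

```bash
python3 -m handwheel '[[0,0,-0.7,0,0.8],[0,0,-0.5,0,0.8],[0,0,0,0,0.8]]';  python3 -m handwheel '[[0,0,-0.8,0,0.8],[0,0,-0.8,0,0.8],[0,0,0,0,0.8]]';python3 -m handwheel '[[0,0,-0.6,0,0.8],[0,0,-0.4,0,0.8],[0,0,0,0,0.8]]'
```

```text
t: 24.38
tool_pos: [0.506, -0.3687, 0.2972]
orientation: [-3.141, 0.027, 0.002]
force: [-0.0, 0.3, -2.0]
opening: 0.0393
gripper_force: 35.0
t: 24.75
tool_pos: [0.5058, -0.3686, 0.2807]
orientation: [-3.14, 0.027, 0.003]
force: [-0.4, -0.6, -3.3]
opening: 0.0394
gripper_force: 35.0
t: 25.12
tool_pos: [0.506, -0.3688, 0.2715]
orientation: [-3.141, 0.027, 0.001]
force: [-0.3, -0.1, -2.7]
opening: 0.0392
gripper_force: 35.0
```

```bash
python3 -m handwheel '[[0,0,-0.3,0,0.8],[0,0,0,0,0.8]]';  python3 -m handwheel '[[0,0,-0.2,0,0.8],[0,0,0,0,0.8]]';python3 -m handwheel '[[0,0,-0.2,0,0.8],[0,0,0,0,0.8]]';python3 -m handwheel '[[0,0,-0.15,0,0.8],[0,0,0,0,0.8]]'
```

```text
t: 25.38
tool_pos: [0.5061, -0.3689, 0.2689]
orientation: [-3.141, 0.027, 0.0]
force: [-0.8, -0.2, -2.3]
opening: 0.0394
gripper_force: 35.0
t: 25.62
tool_pos: [0.5061, -0.3689, 0.2669]
orientation: [-3.141, 0.027, 0.0]
force: [0.9, 0.5, -2.4]
opening: 0.0393
gripper_force: 35.0
t: 25.88
tool_pos: [0.5063, -0.369, 0.2652]
orientation: [3.141, -0.027, 0.0]
force: [0.7, 0.1, -1.7]
opening: 0.0393
gripper_force: 35.0
t: 26.12
tool_pos: [0.5063, -0.369, 0.2651]
orientation: [3.141, -0.027, 0.001]
force: [-3.4, 3.3, 8.4]
opening: 0.0392
gripper_force: 35.0
```

```bash
python3 -m handwheel '[[0,0,0,0,0.8],[0,0,0,0,0.5],[0,0,0,0,0.42],[0,0,0,0,0.42],[0,0,0,0,0.42]]'; python3 -m handwheel '[[0,0,0.5,0,0.42],[0,0,1,0,0.42],[0,0,2,0,0.42],[0,0,3,0,0.42],[0,0,3,0,0.42],[0,0,0,0,0.42]]'; python3 - <<'E'
from h import *
cv2.imwrite("pics/top9.png",read_camera("top")[:,:,::-1]);cv2.imwrite("pics/side9.png",read_camera("side")[:,:,::-1])
E
```

```text
t: 26.75
tool_pos: [0.5061, -0.3689, 0.2634]
orientation: [-3.141, 0.027, 0.0]
force: [0.7, -0.5, 0.6]
opening: 0.0538
gripper_force: 0.1
t: 27.5
tool_pos: [0.5071, -0.3697, 0.3639]
orientation: [3.136, -0.027, 0.009]
force: [1.0, -0.7, 0.1]
opening: 0.0543
gripper_force: 0.0
```

```bash
python3 -m handwheel '[[0,0,5,0,0.5],[0,0,5,0,0.8],[0,0,4,0,1],[-5,-2,0,0,1],[-6,-2,0,0,1],[-6,0,0,0,1],[-4,0,0,0,1],[0,0,0,0,1]]'; python3 - <<'E'
from h import *
t0=cv2.imread("pics/top0.png",0).astype(int);t=read_camera("top")[:,:,::-1];s=read_camera("side")[:,:,::-1]
cv2.imwrite("pics/top10.png",t);cv2.imwrite("pics/side10.png",s);t=cv2.cvtColor(t,cv2.COLOR_BGR2GRAY).astype(int)
d=abs(t-t0)
for r in range(188,254,3): print(r,*(d[r,314:420:3]))
E
```

```text
t: 28.6
tool_pos: [0.2946, -0.4088, 0.4976]
orientation: [-3.14, 0.032, 0.002]
force: [0.6, 0.8, 0.9]
opening: 0.0006
gripper_force: 0.0
188 1 2 3 1 1 2 1 2 2 1 1 1 2 2 2 0 1 0 1 1 1 3 1 2 1 0 0 0 2 2 1 1 1 1 2 1
191 1 2 1 2 0 2 1 0 0 0 1 1 1 1 0 2 1 2 1 1 2 0 1 2 0 1 1 2 2 1 2 1 0 3 3 2
194 3 0 2 1 0 3 2 0 1 2 0 3 0 2 2 1 1 1 0 2 1 2 0 1 0 2 2 1 2 1 3 1 1 0 2 1
197 1 1 2 0 3 1 3 0 1 2 0 0 1 0 2 0 1 0 2 2 0 0 2 1 0 1 1 2 4 1 4 1 0 2 1 1
200 3 0 3 1 1 1 0 2 0 2 2 2 2 0 1 0 1 0 1 1 1 1 1 1 0 1 0 3 1 1 1 0 1 2 1 2
203 1 1 3 0 0 0 1 2 0 0 1 1 36 8 1 2 3 2 1 1 2 1 1 1 2 2 1 0 1 2 2 1 1 0 3 1
206 2 1 1 0 1 1 1 1 2 1 2 0 87 9 1 0 1 0 2 2 1 1 0 0 2 2 2 1 2 1 1 0 1 0 1 1
209 0 0 0 3 2 2 1 0 1 0 1 1 92 1 1 2 4 0 1 2 0 1 2 0 2 0 1 0 3 2 1 3 1 2 1 0
212 1 1 0 2 1 0 1 1 0 2 0 3 86 2 1 0 2 3 0 1 1 2 2 2 1 0 0 0 1 3 0 3 1 0 1 0
215 2 1 1 1 1 1 1 1 0 1 1 1 87 1 0 2 1 1 1 2 0 1 1 2 1 2 1 1 0 1 1 2 4 2 1 1
218 2 2 1 0 2 3 3 1 1 1 1 1 81 1 2 2 0 0 0 2 2 1 3 1 1 2 2 3 3 2 2 1 0 1 2 0
221 2 1 1 1 0 1 1 1 1 1 1 5 83 3 3 2 1 1 1 0 0 1 3 0 1 2 0 3 0 2 2 0 1 2 1 3
224 1 1 2 2 2 0 2 7 3 2 1 0 79 2 1 2 1 1 2 1 2 2 1 1 1 1 2 1 2 0 1 3 1 2 2 1
227 2 0 1 2 1 0 1 14 2 1 1 1 80 3 0 0 0 3 0 3 1 1 2 0 2 3 0 4 4 1 0 1 1 1 1 1
230 1 1 3 3 1 1 2 0 1 0 0 0 9 2 1 1 1 0 3 2 2 0 0 1 0 2 2 2 0 1 0 1 1 1 2 0
233 2 0 1 2 2 2 1 1 3 1 1 1 0 1 0 2 2 0 1 0 2 1 3 2 1 1 1 2 1 2 1 2 2 1 3 1
236 1 1 1 1 4 2 2 0 0 2 1 1 3 1 1 1 1 4 2 1 1 2 0 1 2 2 2 1 1 2 3 0 0 1 0 1
239 3 2 0 1 2 2 1 0 1 0 0 1 3 2 2 1 1 0 0 4 0 0 2 1 1 1 1 1 1 2 2 0 1 1 1 2
242 1 1 0 1 1 3 1 1 1 0 1 0 0 1 0 1 2 1 1 0 3 1 0 1 1 1 3 2 2 1 3 1 2 1 3 3
245 2 2 1 1 1 1 1 1 2 0 1 0 0 0 1 2 1 1 3 1 2 2 1 1 1 1 2 0 2 2 3 1 2 1 2 1
248 3 1 2 2 3 0 1 2 0 1 1 1 1 1 1 0 1 3 1 2 1 1 1 2 1 2 1 3 0 1 1 2 2 1 1 0
251 2 1 1 2 3 2 2 2 2 0 2 1 1 2 3 2 0 1 2 1 1 0 0 1 1 0 1 1 1 0 0 2 1 0 1 1
```

The roller is queued squarely behind the second one: the change is at col 350, rows 203–228, and the mouth is empty. Now I'll tip the cover.

```bash
python3 -m handwheel '[[4,5,0,0,1],[4,5,0,0,1],[4,5,0,0,1],[4,5,0,0,1],[4.3,4.9,0,0,1],[0,0,0,0,1],[0,0,-3,0,1],[0,0,-3.5,0,1],[0,0,-2.1,0,1],[0,0,0,0,1]]'; python3 -m handwheel '[[0,-2,0,0,1],[0,-2,0,0,1],[0,-1.5,0,0,1],[0,-1.5,0,0,1],[0,0,0,0,1]]'
```

```text
t: 29.95
tool_pos: [0.4939, -0.1664, 0.41]
orientation: [-3.14, 0.027, 0.007]
force: [-0.3, -0.1, -0.4]
opening: 0.0002
gripper_force: 0.0
t: 30.58
tool_pos: [0.4941, -0.2378, 0.4126]
orientation: [3.141, -0.03, -0.0]
force: [0.4, 0.3, 0.2]
opening: 0.0005
gripper_force: 0.0
```

```bash
python3 -m handwheel '[[0,-1.5,0,0,1],[0,-1.5,0,0,1],[0,-1.5,0,0,1],[0,-1,0,0,1],[0,0,0,0,1],[0,0,0,0,1]]'; python3 - <<'E'
from h import *
g=cv2.imread("pics/side10.png",0).astype(int);s=cv2.cvtColor(read_camera("side"),cv2.COLOR_RGB2GRAY)
for r in range(126,200,4): print(r,*s[r,250:308:4],"|",*g[r,250:308:4])
E
```

```text
t: 31.32
tool_pos: [0.4943, -0.2913, 0.4125]
orientation: [-3.141, 0.027, 0.0]
force: [0.0, 1.0, 0.4]
opening: 0.0008
gripper_force: 0.0
126 139 141 141 141 142 141 124 133 143 143 144 142 142 141 142 | 141 142 141 140 142 141 142 142 142 143 141 142 140 142 142
130 142 141 143 142 142 143 124 133 142 142 142 141 139 140 140 | 142 130 175 173 174 174 174 174 173 173 176 173 174 141 141
134 142 141 142 142 142 142 122 133 142 141 142 141 138 141 142 | 143 128 72 73 75 75 73 74 75 76 76 76 75 141 142
138 142 142 142 142 141 141 129 99 144 142 142 142 143 142 142 | 143 140 72 71 72 71 71 71 72 72 72 72 70 144 143
142 140 142 144 132 123 97 104 137 143 143 140 143 145 53 31 | 141 143 71 73 72 72 72 71 70 71 72 70 70 52 31
146 142 80 43 89 88 83 61 122 142 142 142 142 145 28 33 | 143 80 73 72 72 71 70 72 70 72 70 72 72 28 30
150 151 46 103 106 114 108 102 158 152 152 153 147 143 28 39 | 151 45 73 71 71 72 71 70 70 71 70 70 71 28 38
154 116 151 174 172 165 174 175 175 175 167 175 174 128 41 31 | 114 145 72 71 74 71 71 71 71 70 71 70 74 39 27
158 121 173 171 171 164 137 98 122 105 97 159 17
[... 518 characters left out ...]
8 243 181 228 223 115 109 94 93 94 105 127 149 230 233 242 | 243 183 164 134 93 93 94 93 93 145 209 136 137 235 242
182 242 197 219 228 134 131 91 85 91 116 127 229 196 207 203 | 243 198 216 215 86 86 85 85 84 114 128 221 194 190 205
186 237 166 157 113 120 120 91 92 92 157 155 152 144 153 243 | 237 167 156 114 120 122 124 127 129 156 157 151 145 165 243
190 239 137 88 134 144 143 145 146 144 133 126 113 114 118 243 | 239 137 86 135 145 146 147 145 145 144 146 145 145 158 242
194 241 78 58 123 111 112 113 128 133 135 160 151 147 88 244 | 242 79 55 124 111 111 114 131 134 135 160 162 163 88 244
198 182 79 58 78 86 86 84 86 86 85 86 84 84 82 241 | 184 80 57 79 86 85 85 86 85 86 85 85 84 83 241
```

The cover has fallen. I'll retreat upwards and check.

```bash
python3 -m handwheel '[[0,0,3,0,1],[0,0,4,0,1],[-4,0,3,0,1],[-5,0,0,0,1],[-5,0,0,0,1],[-5,0,0,0,1],[0,0,0,0,1],[0,0,0,0,1],[0,0,0,0,1],[0,0,0,0,1]]'; python3 - <<'E'
from h import *
np.set_printoptions(precision=1,suppress=True)
t=read_camera("top")[:,:,::-1];g=cv2.cvtColor(t,cv2.COLOR_BGR2GRAY);cv2.imwrite("pics/top11.png",t)
for r in range(186,256,4): print(r,*g[r,316:424:4])
def P(x,s):
    a=np.radians(10);yt=-s;zt=51.5;return [.496+x/1000,(-281+yt*np.cos(a)+zt*np.sin(a))/1000,(75+zt*np.cos(a)-yt*np.sin(a))/1000]
print(proj("top",[P(75,150),P(-75,150),P(75,0),P(-75,0)]))
t0=cv2.imread("pics/top0.png",0).astype(int);d=abs(g.astype(int)-t0)
print("short/rack",d[205:240,110:150].max(),"multi",d[125:180,200:240].max(),"driver",d[260:282,170:245].max())
E
```

```text
t: 32.62
tool_pos: [0.3051, -0.2914, 0.5123]
orientation: [-3.141, 0.025, 0.001]
force: [-0.4, -0.0, -0.6]
opening: 0.0004
gripper_force: 0.0
186 158 158 156 157 156 158 157 157 157 158 157 157 157 157 156 157 157 158 157 156 157 157 157 156 157 159 156
190 111 143 102 124 108 130 136 146 144 141 157 149 130 126 144 153 156 144 149 156 151 153 146 158 156 157 156
194 144 124 127 94 108 94 83 158 158 158 156 108 67 89 89 93 90 89 74 76 70 79 81 95 104 156 157
198 158 124 158 129 111 92 156 156 156 158 156 86 107 118 118 118 118 116 116 117 118 120 119 120 119 142 156
202 137 128 60 91 96 102 139 145 152 156 158 80 86 119 117 115 116 114 116 117 115 118 118 117 117 141 132
206 138 118 63 92 92 39 82 102 74 69 95 55 92 117 123 122 121 120 120 120 122 120 123 104 121 152 156
210 138 121 65 96 90 54 85 99 72 72 97 60 112 116 116 115 115 115 117 118 118 119 119 120 119 146 156
214 137 122 70 98 89 49 85 99 69 74 98 59 101 116 113 115 115 116 117 115 118 118 117 118 120 156 156
218 134 124 70 99 87 52 89 98 64 76 100 68 108 114 115 116 115 117 116 114 117 118 120 118 121 155 156
222 134 130
[... 346 characters left out ...]
52 86 116 112 121 121 121 121 119 120 121 117 116 114 119 108 156
238 133 90 158 157 155 156 156 157 156 157 158 93 115 116 118 116 117 117 115 117 119 121 120 119 118 156 149
242 134 87 156 157 156 157 157 158 157 156 156 99 117 115 114 117 115 116 118 115 120 118 119 121 119 156 79
246 132 117 104 130 129 109 112 120 125 139 103 81 78 92 95 121 106 103 107 111 122 127 120 120 119 111 68
250 110 147 129 133 99 157 157 157 156 129 146 137 145 143 126 118 121 122 115 73 79 85 82 121 123 156 87
254 156 157 156 156 157 157 157 157 157 157 156 144 139 145 152 152 157 135 135 141 141 158 143 157 155 149 149
[[414.7 193.8]
 [415.4 246.2]
 [361.9 194.2]
 [362.2 245.9]]
short/rack 4 multi 5 driver 4
```

```bash
python3 -c "
from plant import job
print(job.close_job())"
```

```text
the job is handed in; nothing more can be done
None
```

The job is handed in at about 33 s of the 72 s allowed. The pictures show the long roller queued squarely behind the other two, long end over the wide rail, with the cover shut and the short roller, multimeter and screwdriver unmoved. No verdict was returned.

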